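Set the tray stop and slide the tray up to it

TASK

Push the sliding stop of the tray guide to the right along its rail until its spring pin drops into the notch between the two ridges on the rail, and let it stay clicked in there. Then push the tray of vials along the lane to the left until it rests against the stop, lightly enough that the stop stays in its notch and the vials stay standing. Only push: lift nothing, and leave the things round the guide where they are.

Things in the scene. Friction and masses are not known exactly. Their poses are not given: they have to be found in the camera images.
- guide: Tray guide, fixed: white plate 180 x 470 x 5 mm. Origin on the worktop, mid-lane; y along lane and rail (to the robot's left), x across, away from the robot. Lane x -57 to +57 mm; near side: low fence (x -67 to -57, top 26 mm above the worktop); far side: solid rail (x +57 to +103, y -225 to +225, top 28 mm, with end buffers). The stop plate crosses the lane; the tray lies right of it.
- stop_face (a point): Sliding stop: middle of the stop plate's right-hand (-y) face, 22 mm above the worktop; axes as the guide's. Plate 12 mm thick: its left face, to push on, lies 12 mm to +y. It spans guide x -54 to +62 mm, 10 to 46 mm above the worktop. The carriage block behind it, over the rail, is 44 mm along y, 46 mm wide, top at 50 mm. Slides along guide y only, with about 1 N of friction.
- pin_axis (a point): On the carriage: point on the upright axis of its spring pin, level with the notch, 80 mm to +x and 6 mm to +y of stop_face (guide axes). The pin is in the notch when this point and notch agree along y. A black knob tops the pin, 70 mm above the worktop (76 mm when the pin rides a ridge).
- stop_pin (a joint): Height of the spring pin in m: 0 when down (between the ridges, or beside them on the plain rail), about 0.006 on top of a ridge. It has a 4 mm ball tip and rises by itself as the carriage is pushed over a ridge.
- notch_block: Two dark steel sawtooth ridges across the rail, at a different place each time (guide y +35 to +75 mm); origin on the rail's top, midway. Ridges 24 mm wide, 6 mm high, crests at +-6.2 mm, sloping 30 degrees outside, 60 inside. Pushing the stop over the first takes about 6 N; it then snaps ahead into the notch by itself and the force falls away. Leaving the notch takes about 13 N.
- notch (a point): Middle of the notch, 3 mm above the rail's top; axes as the guide's.
- tray: Stainless tray, 194 x 106 x 20 mm, about 0.2 kg with its vials, in the lane right of the stop; origin under its centre on the plate (5 mm above the worktop); its x axis runs along its length, to the left (guide +y). Its rim, 16 to 20 mm above its underside, sticks out 10 mm all round over sloping walls: push at the rim's height. Sliding it takes 1 to 2 N.
- tray_front (a point): Middle of the tray's left end, at rim height: the part that comes against the stop face.
- tray_back (a point): Middle of the tray's right end, at rim height: where to push it.
- tray_vial_0: Glass vial, 21 mm across, 38 mm high, standing loose in the tray; origin at the middle of its foot; z up its axis.
- tray_vial_1: Glass vial, 21 mm across, 38 mm high, standing loose in the tray; origin at the middle of its foot; z up its axis.
- tray_vial_2: Glass vial, 21 mm across, 38 mm high, standing loose in the tray; origin at the middle of its foot; z up its axis.
- carriage (a joint): Travel of the stop along the rail in m: 0 with the pin axis at guide y +175 mm (left), growing as it moves to the right (-y).
- forceps: Bystander, to be left alone: steel thumb forceps, 124 mm long, lying in front of the fence; origin under its middle.
- ointment_tube: Bystander, to be left alone: small tube, 64 mm, lying in front of the fence; origin under its middle.
- vial_carton: Bystander, to be left alone: small carton, 43 x 58 x 41 mm; origin under its middle.
- lone_vial: Bystander, to be left alone: glass vial 38 mm high standing outside the guide on the left; origin under its middle.
- scissors: Bystander, to be left alone: scissors lying flat, 199 mm long; origin under its middle.
- syringe: Bystander, to be left alone: capped syringe 135 mm long; origin under its middle.
- pad_tub: Bystander, to be left alone: clear open tub of swab sachets, 80 x 110 x 58 mm; origin under its middle.

How it is judged:
By the outcome, as a careful person would: the job done as asked, in the order asked, and still so for the second after the job is handed in, with the robot touching nothing.
It also fails if it takes over 51 s, if anything falls off the work surface, if the arm or the gripper's body presses on something with over 40 N, if the wrist force passes 120 N, or if a joint passes its speed limit or range.

ROBOT

A 6-joint arm with a two-finger parallel gripper is mounted at the origin on a cart in front of the work surface, level with it; the furniture and walls round the work are solid. World frame = base frame: x ahead of the robot, y to its left, z up, the work surface at z = 0. Lengths are in m, angles in degrees, forces in N, time in s.
With the tool pointing down it reaches from about 0.35 to 0.875 m from the base axis. Payload 4.2 kg.
Tool frame: the origin (TCP) lies on the centre line of the jaws, within the pads' length; the fingertips stand tip_reach ahead of it and the grasp point (between the pads) is the TCP (tip_reach is the distance from the TCP to the fingertips, in m); z points along the fingers, y is the line along which they close (so a half turn about z gives the same grasp; the last joint's range is limited). The gripper opens to 87 mm and grips with 3 to 60 N. Pads are 19 mm wide; open, the fingers measure 117 mm over their backs; the gripper's body (75 mm by 190 mm) begins 51 mm behind the grasp point.
Start: joints at [-49.469, 22.042, 0.453, 0, -68.411, -14.817], TCP at [0.271, -0.563, 0.242] pointing down, gripper open.
Joint ranges: [-179.83, 179.83], [-69.29, 118.12], [-61.27, 80.66], [-181.25, 117.63], [-171.15, -9.14], [-177.46, 177.46]. Speed limits (degrees/s): [159.86, 159.86, 180, 180, 180, 180].

INTERFACE

Orientations are given as a 3x3 rotation matrix whose columns are the frame's x, y, z axes.
In Python, from station import sense, capture, finish_job, tip_reach gives the robot as it stands.
- The arm moves only by the tool arm_command, never from a script. Its argument "deltas" is a list of rows, each a list of 7 numbers: the turn, a rotation vector about the tool's x, y, z in rad, then the shift along the tool's x, y, z in cm, then the closure, from -1 (fully open) to 1 (shut), so that 0 is half open. In form: [[rx, ry, rz, dx, dy, dz, hand], ...]. A call has 1 to 8 rows; each row is the pose to reach, as a shift and turn from the pose commanded when the call began, along the tool's axes at that moment; what a row does not reach only later rows make up. A row lasts 1/12 s, in which the tool goes at most 41.7 mm and 7.16 degrees, less where a joint would pass 70% of its speed; a pose out of reach is approached as far as the arm can. A call with a gripper value outside its range is refused whole. The fingers move at their own pace and stop on an object; the grip force is fixed at half the most. Time passes only in rows, so rows that repeat a pose let the fingers close. It gives the time, the measured TCP pose, the force, the opening and the grip force at its end, in the units of the state.
- sense(): the state, without advancing time (a new reading comes with each control period).
- capture(name): name is "side" or "top"; returns a dict with "pixels" (480x640x3 uint8, blue, green, red), "fovy" (degrees; the focal length in pixels is half the picture's height over the tangent of half this angle, whatever the lens; pixels are square), "cx", "cy" (the principal point, pixels), "k1" (the pictures are not rectified: a ray, as slopes to the right and down, at radius r is drawn at 1 + k1 r^2 times it, then the intrinsics apply), "rvec" (rotation vector, rad) and "tvec" (3), from world to camera coordinates, as OpenCV has them. Camera axes: x right, y down, z forward; pixel columns grow to the right and rows downward; lengths in m; the calibration is good to about 2 mm. A picture is of the moment at which its call begins. There is no depth.
- finish_job(): hands the job in; it is judged then, once.
The state is a dict: "time_s": time; "joints": joint angles; "joint_velocities": joint speeds; "effort": joint torques, N m; "tcp_pos": TCP position; "ee_rot": TCP orientation; "wrist_force": force on the tool from outside, world axes, zero at the start; "moment": the same for the moment, N m; "gripper_width": opening from 0.0 (shut) to 1.0 (fully open); "gripper_force": force on a finger pad.
Only numpy, scipy, OpenCV 4.12 (cv2) and the standard library are available. Lean on these libraries where they do the work, as an engineer would, in place of code of your own. Each camera call takes 0.05 s, during which the arm holds its last target. There are 200 camera calls.

## Working session

There is one attempt and no reset: what is moved stays moved. The work goes in short steps, Python scripts to look and compute and a tool call to move; the robot and the scene stay as the last step left them, time stands still between calls to the robot, and variables do not carry over. Pictures are saved under pics/ and viewed, at most 10 in all, crops included, and the job is handed in when it is done.

Besides the shell and the picture viewer there is one more tool, called as name(argument=value, ...), one argument or row to a line, values as JSON. arm_command: Moves the arm, as the interface text tells. Its arguments: {"type":"object","properties":{"deltas":{"type":"array"}},"required":["deltas"]}

```bash
mkdir -p pics; cat > h.py <<'E'
import numpy as np, cv2
from station import sense, capture, tip_reach
def cam(n):
    c=capture(n); f=240/np.tan(np.radians(c["fovy"])/2)
    c["K"]=np.array([[f,0,c["cx"]],[0,f,c["cy"]],[0,0,1]]); c["d"]=np.array([c["k1"],0,0,0,0.])
    c["R"]=cv2.Rodrigues(np.array(c["rvec"],float))[0]; c["t"]=np.array(c["tvec"],float); return c
def ray(c,uv):
    p=cv2.undistortPoints(np.array(uv,float).reshape(-1,1,2),c["K"],c["d"]).reshape(-1,2)
    d=np.c_[p,np.ones(len(p))]@c["R"]; return -c["R"].T@c["t"],d
def onz(c,uv,z):
    o,d=ray(c,uv); return o+d*((z-o[2])/d[:,2])[:,None]
def proj(c,P):
    return cv2.projectPoints(np.array(P,float).reshape(-1,1,3),np.array(c["rvec"],float),c["t"],c["K"],c["d"])[0].reshape(-1,2)
def tri(c1,u1,c2,u2):
    o1,d1=ray(c1,u1);o2,d2=ray(c2,u2);out=[]
    for a,b in zip(d1,d2):
        s=np.linalg.lstsq(np.c_[a,-b],o2-o1,rcond=None)[0]
        p,q=o1+a*s[0],o2+b*s[1]; out.append(np.r_[(p+q)/2,np.linalg.norm(p-q)])
    return np.array(out)
E
python3 - <<'E'
from h import *
for n in("top","side"):
    c=cam(n); cv2.imwrite(f"pics/{n}0.png",c["pixels"]); print(n,-c["R"].T@c["t"],c["R"][2])
s=sense();print(s["tcp_pos"],s["ee_rot"],s["wrist_force"],s["time_s"],tip_reach)
E
```

```text
top [-0.48429834  0.48847889  1.46245674] [ 0.55442782 -0.26214906 -0.78986559]
side [ 0.54992507 -1.32022611  0.78981872] [-0.03941354  0.88252862 -0.46860411]
[ 0.27097226 -0.56262824  0.24055985] [[-9.01028128e-01 -4.33759591e-01 -9.64118695e-04]
 [-4.33760650e-01  9.01026401e-01  1.76727870e-03]
 [ 1.02122311e-04  2.01056457e-03 -9.99997974e-01]] [0.7921762  0.28431897 0.64979943] 0.1 0.019
```

View pics/top0.png

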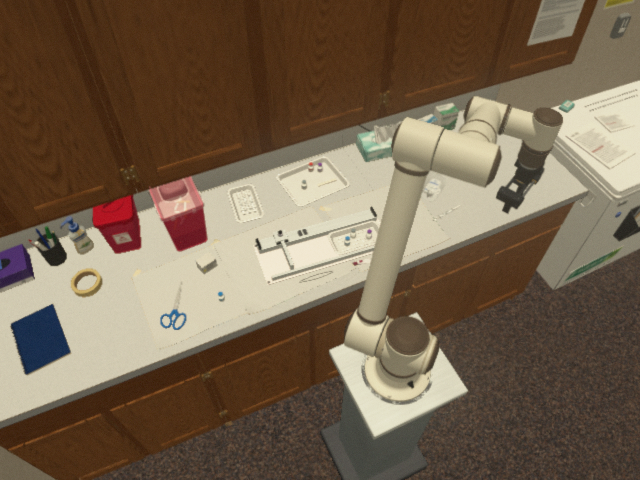

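View pics/side0.png

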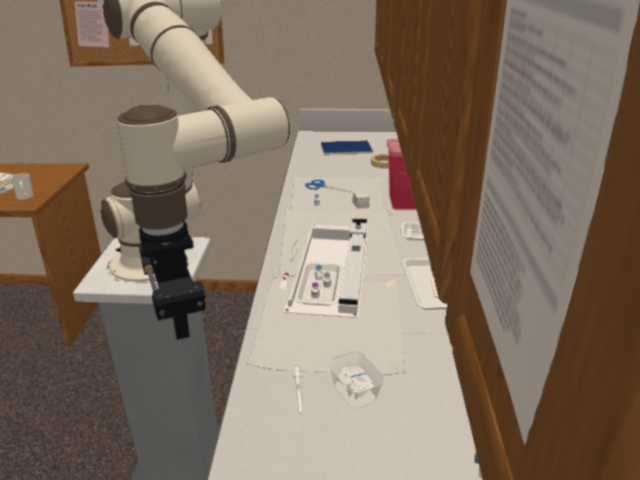

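The guide sits at about (255–385, 205–280) in the top view and (285–370, 215–315) in the side view. I'll enlarge both.

```bash
python3 - <<'E'
import cv2
a=cv2.imread("pics/top0.png")[195:290,245:395]; b=cv2.imread("pics/side0.png")[210:320,280:380]
cv2.imwrite("pics/t1.png",cv2.resize(a,None,fx=5.3,fy=5.3,interpolation=cv2.INTER_CUBIC))
cv2.imwrite("pics/s1.png",cv2.resize(b,None,fx=5.4,fy=5.4,interpolation=cv2.INTER_CUBIC))
E
```

```text
(no output)
```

View pics/t1.png

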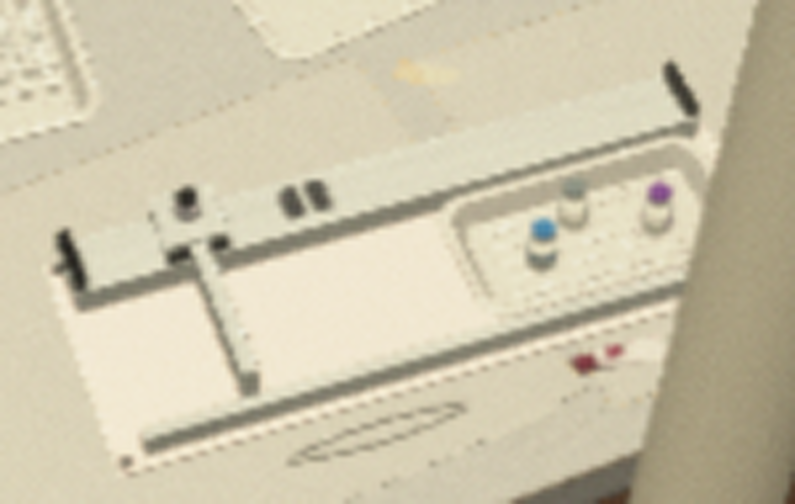

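View pics/s1.png

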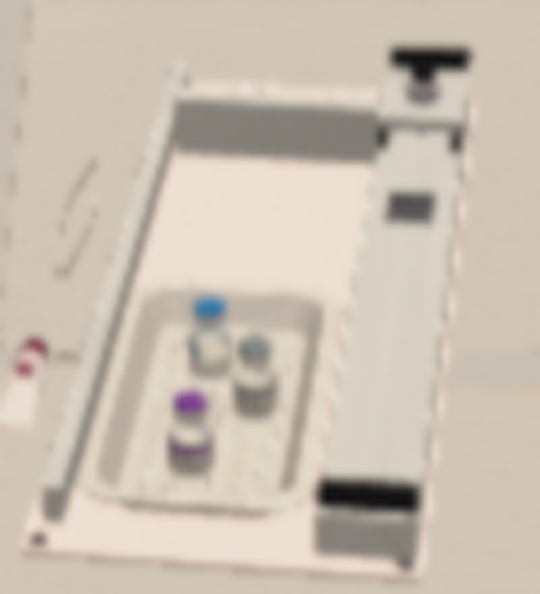

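```bash
cat > m.py <<'E'
from h import *
ct,cs=cam("top"),cam("side")
T=lambda p:(np.array(p,float)+.5)/5.3-.5+[245,195]
S=lambda p:(np.array(p,float)+.5)/5.4-.5+[280,210]
np.set_printoptions(precision=4,suppress=True)
print("tri notch",tri(ct,T([[304,198]]),cs,S([[410,207]])))
print("tri knob top",tri(ct,T([[186,192]]),cs,S([[423,84]])))
vt,vs=[[543,226],[575,183],[659,188]],[[209,305],[254,346],[190,400]]
print("tri vial caps",tri(ct,T(vt),cs,S(vs)))
for nm,c,f,p,z in [("rail lane edge top",ct,T,[[82,293],[690,122]],.028),("rail lane edge side",cs,S,[[320,505],[383,150]],.028),
 ("fence top-cam inner",ct,T,[[148,437],[685,283]],.026),("fence side-cam left,right edge",cs,S,[[45,490],[175,95],[65,490],[187,95]],.026),
 ("plate corners side",cs,S,[[22,553],[422,578]],.005),("plate corner top",ct,T,[[122,470],[50,265]],.005),
 ("stop face bottom side",cs,S,[[168,150],[378,160]],.010),("stop face top side",cs,S,[[178,101],[380,109]],.046),
 ("stop plate top: left edge, right edge",ct,T,[[193,250],[243,385],[215,250],[258,375]],.046),
 ("tray rim right end side",cs,S,[[110,503],[190,512],[280,508]],.025),("tray rim left end side",cs,S,[[150,290],[310,300]],.025),
 ("tray rim left end top",ct,T,[[450,215],[490,312]],.025)]:
    print(nm,onz(c,f(p),z)[:,:2].tolist() if 0 else "\n",onz(c,f(p),z)[:,:2])
E
python3 m.py
```

```text
tri notch [[0.5875 0.0559 0.03   0.0014]]
tri knob top [[0.5964 0.1344 0.0637 0.0062]]
tri vial caps [[ 0.4887 -0.0735  0.0453  0.0002]
 [ 0.5119 -0.1096  0.0453  0.0012]
 [ 0.4843 -0.1586  0.0458  0.001 ]]
rail lane edge top 
 [[ 0.5774  0.2201]
 [ 0.54   -0.2141]]
rail lane edge side 
 [[ 0.5441 -0.2147]
 [ 0.5732  0.1215]]
fence top-cam inner 
 [[ 0.4547  0.2224]
 [ 0.4199 -0.1449]]
fence side-cam left,right edge 
 [[ 0.4214 -0.2049]
 [ 0.4574  0.1867]
 [ 0.4303 -0.2046]
 [ 0.4641  0.1869]]
plate corners side 
 [[ 0.4123 -0.2241]
 [ 0.5894 -0.236 ]]
plate corner top 
 [[0.4518 0.243 ]
 [0.6255 0.227 ]]
stop face bottom side 
 [[0.4554 0.1511]
 [0.571  0.1437]]
stop face top side 
 [[0.4619 0.1401]
 [0.5713 0.1347]]
stop plate top: left edge, right edge 
 [[0.5666 0.1446]
 [0.4533 0.1568]
 [0.5606 0.1315]
 [0.4564 0.1452]]
tray rim right end side 
 [[ 0.451  -0.2125]
 [ 0.4868 -0.218 ]
 [ 0.5264 -0.2134]]
tray rim left end side 
 [[ 0.4569 -0.0262]
 [ 0.5366 -0.0329]]
tray rim left end top 
 [[ 0.5374 -0.0289]
 [ 0.4532 -0.0177]]
```

The guide is yawed about -5°, with its origin near (0.505, 0.003). In guide y, the notch is at about +60 mm, the stop face at +135, and the tray runs from about -222 to -30. I'm now moving above the lane on the left of the stop, with the gripper shut.

arm_command(
  deltas=[
    [0, 0, 0.535, -55.9, 56.2, 0, 1],
    [0, 0, 0.535, -55.9, 56.2, 0, 1],
    [0, 0, 0.535, -55.9, 56.2, 0, 1],
    [0, 0, 0.535, -55.9, 56.2, 0, 1],
    [0, 0, 0.535, -55.9, 56.2, 0, 1],
    [0, 0, 0.535, -55.9, 56.2, 0, 1],
    [0, 0, 0.535, -55.9, 56.2, 0, 1],
    [0, 0, 0.535, -55.9, 56.2, 0, 1],
  ],
)

```text
time_s: 0.87
tcp_pos: [0.3776, -0.2556, 0.2417]
ee_rot: [[-0.996, 0.087, 0.0], [0.087, 0.996, -0.0], [-0.0, 0.0, -1.0]]
wrist_force: [0.6, 0.1, 0.1]
gripper_width: 0.482
gripper_force: 0.0
```

```bash
cat > go.py <<'E'
import sys; from h import *
from scipy.spatial.transform import Rotation as Ro
np.set_printoptions(precision=4,suppress=True)
O=np.array([.505,.003,0]); G=np.array([[.9962,.0866,0],[-.0866,.9962,0],[0,0,1]]) # columns gx,gy
s=sense(); R=np.array(s["ee_rot"]); p=np.array(s["tcp_pos"])
print("t",s["time_s"],"guide pos mm",G.T@(p-O)*1000,"F guide",G.T@np.array(s["wrist_force"]),"w",s["gripper_width"])
Rt=np.c_[-G[:,0],G[:,1],[0,0,-1]]
if len(sys.argv)>3:
    g=np.array(sys.argv[1:4],float)/1000
    print("turn",Ro.from_matrix(R.T@Rt).as_rotvec(),"shift cm",R.T@(O+G@g-p)*100)
E
python3 go.py 10 190 150
```

```text
t 0.8667 guide pos mm [-104.5231 -268.6379  241.7109] F guide [0.5559 0.1012 0.1108] w 0.48213756275981823
turn [0.     0.0004 0.0001] shift cm [-11.4527  45.8631   9.1763]
```

arm_command(
  deltas=[
    [0, 0, 0, -11.5, 45.9, 0, 1],
    [0, 0, 0, -11.5, 45.9, 0, 1],
    [0, 0, 0, -11.5, 45.9, 0, 1],
    [0, 0, 0, -11.5, 45.9, 0, 1],
    [0, 0, 0, -11.5, 45.9, 0, 1],
    [0, 0, 0, -11.5, 45.9, 0, 1],
    [0, 0, 0, -11.5, 45.9, 0, 1],
    [0, 0, 0, -11.5, 45.9, 0, 1],
  ],
)

```text
time_s: 1.53
tcp_pos: [0.4861, 0.0598, 0.2418]
ee_rot: [[-0.996, 0.086, 0.0], [0.086, 0.996, 0.0], [-0.0, 0.0, -1.0]]
wrist_force: [0.1, -0.9, -0.4]
gripper_width: 0.013
gripper_force: 0.0
```

```bash
python3 go.py 10 195 120
```

```text
t 1.5333 guide pos mm [-23.7555  54.9937 241.8196] F guide [ 0.1696 -0.8765 -0.3688] w 0.013291687986818063
turn [0.0002 0.0003 0.0011] shift cm [-3.3871 13.993  12.1863]
```

arm_command(
  deltas=[
    [0, 0, 0, -3.4, 14, 0, 1],
    [0, 0, 0, -3.4, 14, 0, 1],
    [0, 0, 0, -3.4, 14, 0, 1],
    [0, 0, 0, -3.4, 14, 0, 1],
    [0, 0, 0, -3.4, 14, 12.2, 1],
    [0, 0, 0, -3.4, 14, 12.2, 1],
    [0, 0, 0, -3.4, 14, 12.2, 1],
    [0, 0, 0, -3.4, 14, 12.2, 1],
  ],
)

```text
time_s: 2.2
tcp_pos: [0.5269, 0.1916, 0.1117]
ee_rot: [[-0.996, 0.088, -0.015], [0.088, 0.996, -0.008], [0.014, -0.009, -1.0]]
wrist_force: [-0.5, -0.5, -1.0]
gripper_width: 0.0
gripper_force: 0.0
```

```bash
python3 go.py 10 195 38; python3 - <<'E'
from h import *
a=cam("top")["pixels"][185:290,235:395]; b=cam("side")["pixels"][190:320,280:380]
a=cv2.resize(a,None,fx=5,fy=5,interpolation=cv2.INTER_CUBIC); cv2.imwrite("pics/t2.png",a)
b=cv2.resize(b,None,fx=4.5,fy=4.5,interpolation=cv2.INTER_CUBIC); cv2.imwrite("pics/s2.png",b)
E
```

```text
t 2.2 guide pos mm [  5.47   189.8066 111.6894] F guide [-0.4244 -0.5391 -0.9568] w 0.00043632857124049516
turn [-0.0093 -0.0142 -0.0013] shift cm [-0.557   0.5864  7.3566]
```

View pics/t2.png

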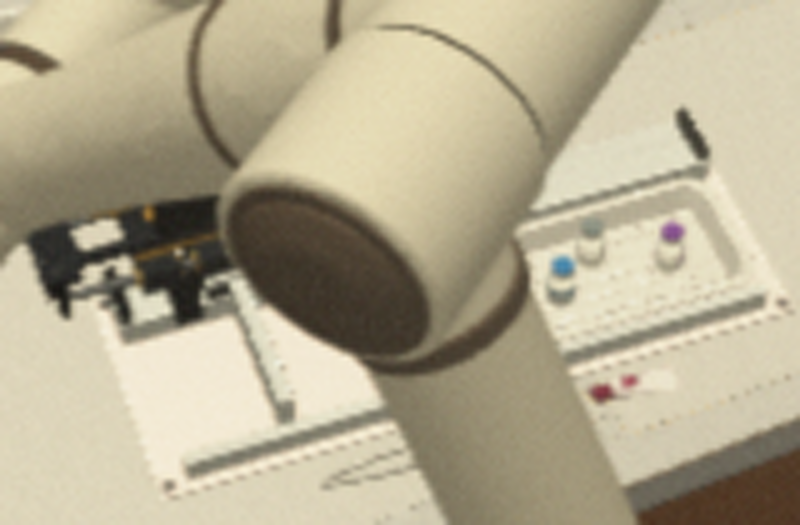

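The arm hides the rail, but the fingertips show left of the stop plate, which ends near (283, 410). The tray's right end is near (705–745, 185–280). I'm lowering into the lane now.

arm_command(
  deltas=[
    [-0.009, -0.014, 0, -0.6, 0.6, 0, 1],
    [-0.009, -0.014, 0, -0.6, 0.6, 2.5, 1],
    [-0.009, -0.014, 0, -0.6, 0.6, 5, 1],
    [-0.009, -0.014, 0, -0.6, 0.6, 7.3, 1],
    [-0.009, -0.014, 0, -0.6, 0.6, 7.3, 1],
    [-0.009, -0.014, 0, -0.6, 0.6, 7.3, 1],
    [-0.009, -0.014, 0, -0.6, 0.6, 7.3, 1],
  ],
)

```text
time_s: 2.88
tcp_pos: [0.5406, 0.201, 0.0495]
ee_rot: [[-0.996, 0.085, 0.02], [0.085, 0.996, 0.011], [-0.019, 0.012, -1.0]]
wrist_force: [0.1, 0.4, 1.0]
gripper_width: 0.003
gripper_force: 0.0
```

```bash
python3 go.py 10 190 38
```

```text
t 2.8833 guide pos mm [ 18.329  200.2957  49.542 ] F guide [0.1056 0.3825 0.9765] w 0.00255283423439225
turn [0.0122 0.0187 0.0013] shift cm [ 0.8557 -1.0441  1.1257]
```

arm_command(
  deltas=[
    [0.01, 0.016, 0, 0.8, -0.7, 0.9, 1],
    [0.01, 0.016, 0, 0.8, -0.7, 0.9, 1],
    [0.01, 0.016, 0, 0.8, -0.7, 0.9, 1],
  ],
)

```text
time_s: 3.13
tcp_pos: [0.5299, 0.1933, 0.038]
ee_rot: [[-0.996, 0.086, -0.002], [0.086, 0.996, -0.001], [0.002, -0.001, -1.0]]
wrist_force: [0.6, -0.6, 0.2]
gripper_width: 0.005
gripper_force: 0.0
```

```bash
python3 go.py 10 150 38
```

```text
t 3.1333 guide pos mm [  8.3285 191.6845  37.9834] F guide [ 0.6509 -0.5114  0.1916] w 0.0054743631444586225
turn [-0.0007 -0.0018  0.0002] shift cm [-0.1661 -4.17    0.0011]
```

arm_command(
  deltas=[
    [0, 0, 0, 0, -1, 0, 1],
    [0, 0, 0, 0, -2, 0, 1],
    [0, 0, 0, 0, -2.5, 0, 1],
    [0, 0, 0, 0, -3, 0, 1],
    [0, 0, 0, 0, -3.5, 0, 1],
    [0, 0, 0, 0, -4, 0, 1],
    [0, 0, 0, 0, -4.5, 0, 1],
    [0, 0, 0, 0, -5, 0, 1],
  ],
)

```text
time_s: 3.8
tcp_pos: [0.5259, 0.1434, 0.0376]
ee_rot: [[-0.996, 0.086, -0.002], [0.086, 0.996, -0.0], [0.002, -0.001, -1.0]]
wrist_force: [-0.3, 0.4, 1.1]
gripper_width: 0.004
gripper_force: 0.6
```

arm_command(
  deltas=[
    [0, 0, 0, 0, -0.5, 0, 1],
    [0, 0, 0, 0, -1, 0, 1],
    [0, 0, 0, 0, -1.5, 0, 1],
    [0, 0, 0, 0, -2, 0, 1],
    [0, 0, 0, 0, -2.5, 0, 1],
    [0, 0, 0, 0, -2.5, 0, 1],
  ],
)

```text
time_s: 4.3
tcp_pos: [0.5231, 0.1176, 0.0374]
ee_rot: [[-0.996, 0.087, -0.003], [0.087, 0.996, -0.001], [0.003, -0.002, -1.0]]
wrist_force: [0.0, 0.2, 0.5]
gripper_width: 0.01
gripper_force: 0.0
```

```bash
python3 go.py; python3 - <<'E'
from h import *
c=cam("side"); cv2.imwrite("pics/s3.png",cv2.resize(c["pixels"][200:320,280:400],None,fx=5,fy=5,interpolation=cv2.INTER_CUBIC))
E
```

```text
t 4.3 guide pos mm [  8.0879 115.7715  37.3946] F guide [0.0131 0.22   0.4572] w 0.010093847606443215
```

View pics/s3.png

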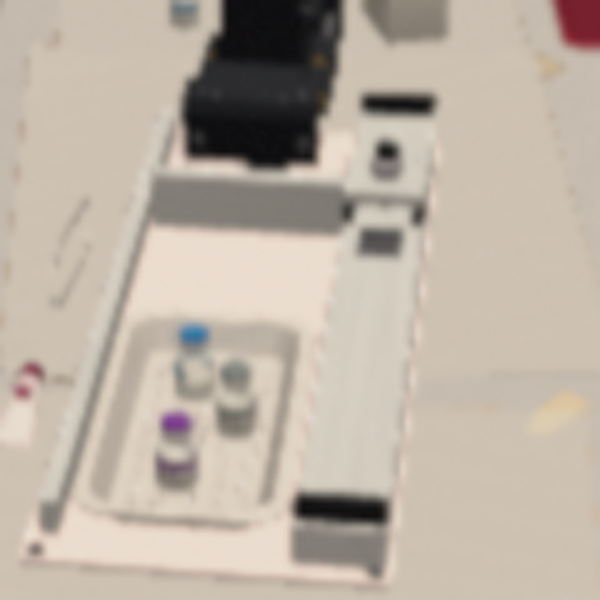

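The finger is pushing the stop: its face's top edge is at y≈180 in the crop, the knob is at (387, 150), and the ridges are just ahead at (380, 240).

```bash
cat > f.py <<'E'
from h import *
O=np.array([.505,.003,0]); G=np.array([[.9962,.0866,0],[-.0866,.9962,0],[0,0,1]])
def gside(c,p,z,k=5.,o=(280,200)):
    return (onz(c,(np.array(p,float)+.5)/k-.5+list(o),z)-O)@G*1000
E
python3 - <<'E'
from f import *
np.set_printoptions(precision=1,suppress=True)
c=cam("side")
print("face top",gside(c,[[160,178],[340,185]],.046)); print("face bottom",gside(c,[[155,225],[335,234]],.010))
print("knob top",gside(c,[[387,145]],.070)); print("ridges",gside(c,[[380,228],[380,254]],.030))
E
```

```text
face top [[-51.4  89.4  46. ]
 [ 51.5  93.6  46. ]]
face bottom [[-56.   98.7  10. ]
 [ 48.7 100.9  10. ]]
knob top [[77.2 99.9 70. ]]
ridges [[76.1 74.8 30. ]
 [78.4 44.7 30. ]]
```

arm_command(
  deltas=[
    [0, 0, 0, 0, -0.3, 0, 1],
    [0, 0, 0, 0, -0.6, 0, 1],
    [0, 0, 0, 0, -0.9, 0, 1],
    [0, 0, 0, 0, -0.9, 0, 1],
  ],
)

```text
time_s: 4.73
tcp_pos: [0.5226, 0.1093, 0.0375]
ee_rot: [[-0.996, 0.086, -0.003], [0.086, 0.996, -0.001], [0.002, -0.001, -1.0]]
wrist_force: [-1.1, -0.3, 0.5]
gripper_width: 0.005
gripper_force: 0.0
```

arm_command(
  deltas=[
    [0, 0, 0, 0, -0.3, 0, 1],
    [0, 0, 0, 0, -0.6, 0, 1],
    [0, 0, 0, 0, -0.9, 0, 1],
    [0, 0, 0, 0, -1.1, 0, 1],
    [0, 0, 0, 0, -1.3, 0, 1],
  ],
)

```text
time_s: 5.15
tcp_pos: [0.5217, 0.0966, 0.0376]
ee_rot: [[-0.996, 0.086, -0.002], [0.086, 0.996, -0.001], [0.002, -0.001, -1.0]]
wrist_force: [-0.5, 1.1, 0.2]
gripper_width: 0.003
gripper_force: 0.4
```

arm_command(
  deltas=[
    [0, 0, 0, 0, -0.1, 0, 1],
    [0, 0, 0, 0, -0.2, 0, 1],
    [0, 0, 0, 0, -0.3, 0, 1],
  ],
)

```text
time_s: 5.4
tcp_pos: [0.5215, 0.0938, 0.0375]
ee_rot: [[-0.996, 0.086, -0.002], [0.086, 0.996, -0.001], [0.002, -0.001, -1.0]]
wrist_force: [0.0, 1.7, 0.5]
gripper_width: 0.009
gripper_force: 0.8
```

arm_command(
  deltas=[
    [0, 0, 0, 0, -0.1, 0, 1],
    [0, 0, 0, 0, -0.2, 0, 1],
    [0, 0, 0, 0, -0.3, 0, 1],
  ],
)

```text
time_s: 5.65
tcp_pos: [0.5215, 0.0922, 0.0376]
ee_rot: [[-0.996, 0.086, -0.001], [0.086, 0.996, 0.001], [0.001, 0.001, -1.0]]
wrist_force: [-1.4, 7.4, -0.7]
gripper_width: 0.005
gripper_force: 3.9
```

arm_command(
  deltas=[
    [0, 0, 0, 0, -0.1, 0, 1],
    [0, 0, 0, 0, -0.2, 0, 1],
    [0, 0, 0, 0, -0.3, 0, 1],
  ],
)

```text
time_s: 5.9
tcp_pos: [0.5212, 0.0894, 0.0376]
ee_rot: [[-0.996, 0.086, -0.001], [0.086, 0.996, 0.001], [0.001, 0.001, -1.0]]
wrist_force: [-2.5, 5.4, 0.3]
gripper_width: 0.003
gripper_force: 2.7
```

arm_command(
  deltas=[
    [0, 0, 0, 0, -0.1, 0, 1],
    [0, 0, 0, 0, -0.2, 0, 1],
  ],
)

```text
time_s: 6.07
tcp_pos: [0.521, 0.0871, 0.0376]
ee_rot: [[-0.996, 0.086, -0.001], [0.086, 0.996, 0.001], [0.001, 0.0, -1.0]]
wrist_force: [-0.8, 5.9, -0.3]
gripper_width: 0.006
gripper_force: 2.8
```

arm_command(
  deltas=[
    [0, 0, 0, 0, -0.1, 0, 1],
    [0, 0, 0, 0, -0.2, 0, 1],
  ],
)

```text
time_s: 6.23
tcp_pos: [0.5207, 0.0844, 0.0376]
ee_rot: [[-0.996, 0.086, -0.002], [0.086, 0.996, -0.0], [0.002, -0.001, -1.0]]
wrist_force: [-0.6, 3.9, -1.1]
gripper_width: 0.004
gripper_force: 1.9
```

arm_command(
  deltas=[
    [0, 0, 0, 0, -0.1, 0, 1],
    [0, 0, 0, 0, -0.1, 0, 1],
  ],
)

```text
time_s: 6.4
tcp_pos: [0.5203, 0.0824, 0.0375]
ee_rot: [[-0.996, 0.086, -0.003], [0.086, 0.996, -0.002], [0.003, -0.002, -1.0]]
wrist_force: [0.1, -0.5, 0.2]
gripper_width: 0.005
gripper_force: 0.0
```

The force built to about 6 N and then fell away, which looks like a click. I'll back off, rise and look.

arm_command(
  deltas=[
    [0, 0, 0, 0, 1.5, 0, 1],
    [0, 0, 0, 0, 3, 0, 1],
    [0, 0, 0, 0, 3, -3, 1],
    [0, 0, 0, 0, 3, -7, 1],
    [0, 0, 0, 0, 3, -11, 1],
    [0, 0, 0, 0, 3, -12, 1],
    [0, 0, 0, 0, 3, -12, 1],
  ],
)

```text
time_s: 6.98
tcp_pos: [0.5256, 0.1143, 0.1619]
ee_rot: [[-0.996, 0.085, 0.006], [0.085, 0.996, 0.003], [-0.006, 0.003, -1.0]]
wrist_force: [-0.2, 0.6, 1.0]
gripper_width: 0.005
gripper_force: 0.0
```

```bash
python3 go.py -0 -275 160; python3 - <<'E'
from f import *
c=cam("side"); cv2.imwrite("pics/s4.png",cv2.resize(c["pixels"][200:320,280:400],None,fx=5,fy=5,interpolation=cv2.INTER_CUBIC))
E
```

```text
t 6.9833 guide pos mm [ 10.9079 112.6167 161.8677] F guide [-0.2576  0.5454  0.9727] w 0.004865360879971383
turn [0.0033 0.006  0.0015] shift cm [  1.1488 -38.7597   0.0508]
```

View pics/s4.png

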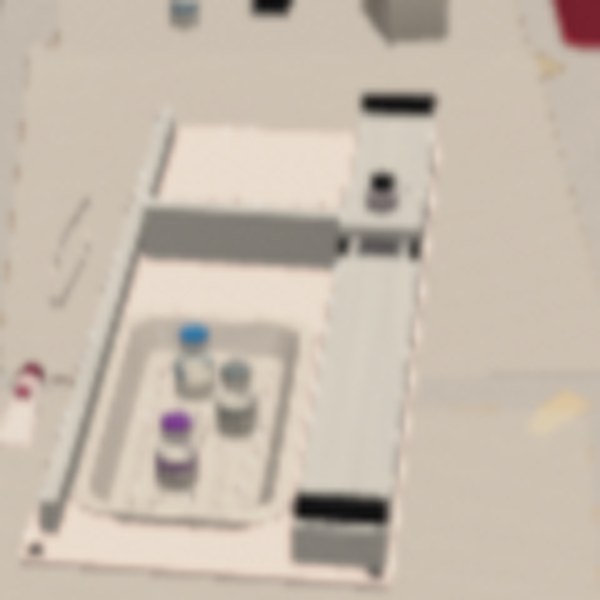

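```bash
python3 - <<'E'
from f import *
np.set_printoptions(precision=1,suppress=True)
c=cam("side")
print("face top",gside(c,[[148,207],[335,215]],.046)); print("face bottom",gside(c,[[140,255],[330,265]],.010))
print("knob top",gside(c,[[382,178]],.070)); print("tray right end",gside(c,[[105,514],[180,524],[255,520]],.025))
print("tray left end",gside(c,[[140,318],[280,325]],.025)); print("tray sides",gside(c,[[90,470],[120,350],[280,480],[298,350]],.025))
t=proj(c,np.array([[.3,-.36,0]]))
tub=onz(c,[[332,355],[380,372],[297,368],[300,410]],0.0); print("tub/syringe guide",(tub-O)@G*1000)
E
```

```text
face top [[-53.   53.9  46. ]
 [ 51.8  57.5  46. ]]
face bottom [[-59.4  62.4  10. ]
 [ 49.1  64.3  10. ]]
knob top [[77.3 59.3 70. ]]
tray right end [[ -33.9 -217.7   25. ]
 [   3.  -221.5   25. ]
 [  38.1 -213.7   25. ]]
tray left end [[-44.8 -32.6  25. ]
 [ 30.6 -30.6  25. ]]
tray sides [[ -47.2 -181.1   25. ]
 [ -50.3  -66.8   25. ]
 [  46.3 -178.2   25. ]
 [  42.7  -55.1   25. ]]
tub/syringe guide [[  59.3 -371.5    0. ]
 [ 164.8 -413.8   -0. ]
 [  -8.9 -422.8    0. ]
 [  16.7 -541.8   -0. ]]
```

arm_command(
  deltas=[
    [0, 0, 0, 1.1, -39, 0, 1],
    [0, 0, 0, 1.1, -39, 0, 1],
    [0, 0, 0, 1.1, -39, 0, 1],
    [0, 0, 0, 1.1, -39, 0, 1],
    [0, 0, 0, 1.1, -39, 0, 1],
    [0, 0, 0, 1.1, -39, 0, 1],
    [0, 0, 0, 1.1, -39, 0, 1],
    [0, 0, 0, 1.1, -39, 0, 1],
  ],
)

```text
time_s: 7.75
tcp_pos: [0.4836, -0.2198, 0.1558]
ee_rot: [[-0.996, 0.086, -0.006], [0.086, 0.996, -0.0], [0.006, -0.001, -1.0]]
wrist_force: [1.1, -0.7, 0.6]
gripper_width: 0.003
gripper_force: 0.0
```

arm_command(
  deltas=[
    [0, 0, 0, 0, 0, 0, 1],
    [0, 0, 0, 0, 0, 0, 1],
    [0, 0, 0, 0, 0, 0, 1],
  ],
)

```text
time_s: 8.0
tcp_pos: [0.4843, -0.2181, 0.1562]
ee_rot: [[-0.996, 0.087, -0.006], [0.087, 0.996, 0.0], [0.006, -0.0, -1.0]]
wrist_force: [0.0, 1.3, 0.5]
gripper_width: 0.007
gripper_force: 0.0
```

```bash
python3 go.py 0 -265 36
```

```text
t 8.0 guide pos mm [  -1.47   -222.0904  156.1743] F guide [-0.1119  1.2888  0.4708] w 0.006567552317520851
turn [-0.0005 -0.0056 -0.0006] shift cm [-0.2162 -4.283  12.0185]
```

The knob is now at guide y≈59, which matches the notch at about 60, so the stop is clicked in. Next I lower behind the tray.

arm_command(
  deltas=[
    [0, -0.005, 0, -0.1, -2, 0, 1],
    [0, -0.005, 0, -0.1, -4.5, 0, 1],
    [0, -0.005, 0, -0.1, -4.5, 3, 1],
    [0, -0.005, 0, -0.1, -4.5, 6, 1],
    [0, -0.005, 0, -0.1, -4.5, 9, 1],
    [0, -0.005, 0, -0.1, -4.5, 11.5, 1],
    [0, -0.005, 0, -0.1, -4.5, 12, 1],
    [0, -0.005, 0, -0.1, -4.5, 12, 1],
  ],
)

```text
time_s: 8.67
tcp_pos: [0.4812, -0.2616, 0.0359]
ee_rot: [[-0.996, 0.084, -0.002], [0.084, 0.996, -0.0], [0.002, -0.0, -1.0]]
wrist_force: [0.0, 0.4, 0.2]
gripper_width: 0.004
gripper_force: 0.0
```

arm_command(
  deltas=[
    [0, 0, 0, 0, 0, 0, 1],
    [0, 0, 0, 0, 0, 0, 1],
  ],
)

```text
time_s: 8.83
tcp_pos: [0.4837, -0.263, 0.0396]
ee_rot: [[-0.996, 0.084, 0.006], [0.084, 0.996, -0.002], [-0.006, -0.002, -1.0]]
wrist_force: [0.3, 0.7, 0.2]
gripper_width: -0.0
gripper_force: 0.0
```

```bash
python3 go.py 0 -240 36
```

```text
t 8.8333 guide pos mm [   1.8385 -266.8193   39.5528] F guide [0.264  0.7222 0.1842] w -0.000198010736323709
turn [-0.0017  0.0061  0.0022] shift cm [0.1802 2.6851 0.3496]
```

arm_command(
  deltas=[
    [0, 0.005, 0, 0.2, 0.5, 0.3, 1],
    [0, 0.005, 0, 0.2, 1, 0.3, 1],
    [0, 0.005, 0, 0.2, 1.5, 0.3, 1],
    [0, 0.005, 0, 0.2, 1.8, 0.3, 1],
    [0, 0.005, 0, 0.2, 2.1, 0.3, 1],
    [0, 0.005, 0, 0.2, 2.3, 0.3, 1],
    [0, 0.005, 0, 0.2, 2.5, 0.3, 1],
    [0, 0.005, 0, 0.2, 2.7, 0.3, 1],
  ],
)

```text
time_s: 9.5
tcp_pos: [0.4826, -0.236, 0.0349]
ee_rot: [[-0.996, 0.086, -0.002], [0.086, 0.996, -0.001], [0.002, -0.001, -1.0]]
wrist_force: [0.8, 0.4, 0.3]
gripper_width: 0.005
gripper_force: 0.0
```

arm_command(
  deltas=[
    [0, 0, 0, 0, 0.15, 0, 1],
    [0, 0, 0, 0, 0.3, 0, 1],
    [0, 0, 0, 0, 0.45, 0, 1],
    [0, 0, 0, 0, 0.6, 0, 1],
    [0, 0, 0, 0, 0.75, 0, 1],
    [0, 0, 0, 0, 0.9, 0, 1],
    [0, 0, 0, 0, 1.05, 0, 1],
    [0, 0, 0, 0, 1.2, 0, 1],
  ],
)

```text
time_s: 10.17
tcp_pos: [0.4836, -0.2241, 0.0349]
ee_rot: [[-0.996, 0.086, -0.002], [0.086, 0.996, -0.001], [0.002, -0.001, -1.0]]
wrist_force: [-0.2, 0.5, 0.4]
gripper_width: 0.006
gripper_force: 0.0
```

```bash
python3 go.py
```

```text
t 10.1667 guide pos mm [  -1.6717 -228.1132   34.8849] F guide [-0.2249  0.4685  0.3722] w 0.00606408197379253
```

arm_command(
  deltas=[
    [0, 0, 0, 0, 0.15, 0, 1],
    [0, 0, 0, 0, 0.3, 0, 1],
    [0, 0, 0, 0, 0.45, 0, 1],
    [0, 0, 0, 0, 0.6, 0, 1],
    [0, 0, 0, 0, 0.75, 0, 1],
    [0, 0, 0, 0, 0.9, 0, 1],
    [0, 0, 0, 0, 1.05, 0, 1],
    [0, 0, 0, 0, 1.2, 0, 1],
  ],
)

```text
time_s: 10.83
tcp_pos: [0.4846, -0.2122, 0.0349]
ee_rot: [[-0.996, 0.086, -0.002], [0.086, 0.996, -0.001], [0.002, -0.001, -1.0]]
wrist_force: [-0.7, -1.3, 0.3]
gripper_width: 0.004
gripper_force: 0.6
```

arm_command(
  deltas=[
    [0, 0, 0, 0, 0.15, 0, 1],
    [0, 0, 0, 0, 0.3, 0, 1],
    [0, 0, 0, 0, 0.45, 0, 1],
    [0, 0, 0, 0, 0.6, 0, 1],
    [0, 0, 0, 0, 0.75, 0, 1],
    [0, 0, 0, 0, 0.9, 0, 1],
    [0, 0, 0, 0, 1.05, 0, 1],
    [0, 0, 0, 0, 1.2, 0, 1],
  ],
)

```text
time_s: 11.5
tcp_pos: [0.4856, -0.2002, 0.0349]
ee_rot: [[-0.996, 0.086, -0.002], [0.086, 0.996, -0.001], [0.002, -0.001, -1.0]]
wrist_force: [-0.1, -1.2, 0.1]
gripper_width: 0.006
gripper_force: 0.6
```

```bash
python3 go.py;  python3 - <<'E'
from f import *
c=cam("side"); cv2.imwrite("pics/s5.png",cv2.resize(c["pixels"][200:320,280:400],None,fx=5,fy=5,interpolation=cv2.INTER_CUBIC))
E
```

```text
t 11.5 guide pos mm [  -1.6837 -204.0971   34.8657] F guide [-0.0156 -1.1621  0.0838] w 0.006491841278983567
```

View pics/s5.png

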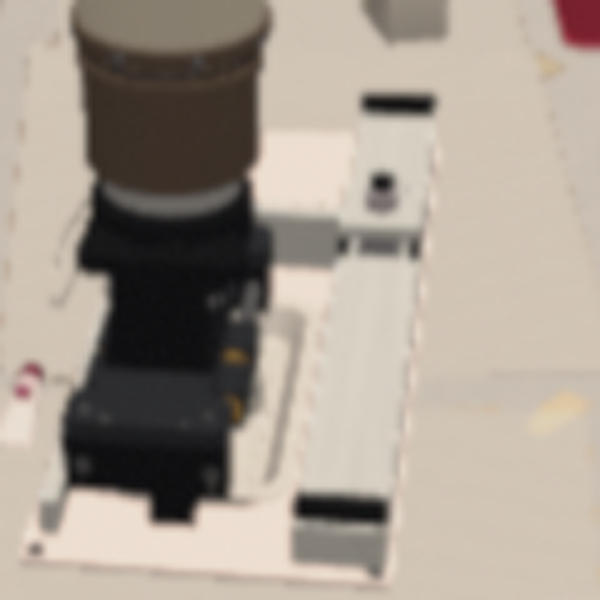

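The tray is sliding at about 1.2 N with the stop still in the notch (knob at 382, 180). I have about 50 mm left to push.

arm_command(
  deltas=[
    [0, 0, 0, 0, 0.2, 0, 1],
    [0, 0, 0, 0, 0.4, 0, 1],
    [0, 0, 0, 0, 0.6, 0, 1],
    [0, 0, 0, 0, 0.8, 0, 1],
    [0, 0, 0, 0, 1.0, 0, 1],
    [0, 0, 0, 0, 1.2, 0, 1],
    [0, 0, 0, 0, 1.4, 0, 1],
    [0, 0, 0, 0, 1.6, 0, 1],
  ],
)

```text
time_s: 12.22
tcp_pos: [0.487, -0.1842, 0.0349]
ee_rot: [[-0.996, 0.086, -0.002], [0.086, 0.996, -0.001], [0.002, -0.001, -1.0]]
wrist_force: [-0.4, -1.1, 0.1]
gripper_width: 0.007
gripper_force: 0.7
```

arm_command(
  deltas=[
    [0, 0, 0, 0, 0.2, 0, 1],
    [0, 0, 0, 0, 0.4, 0, 1],
    [0, 0, 0, 0, 0.6, 0, 1],
    [0, 0, 0, 0, 0.8, 0, 1],
    [0, 0, 0, 0, 1.0, 0, 1],
    [0, 0, 0, 0, 1.2, 0, 1],
    [0, 0, 0, 0, 1.4, 0, 1],
    [0, 0, 0, 0, 1.6, 0, 1],
  ],
)

```text
time_s: 12.88
tcp_pos: [0.4884, -0.1683, 0.0349]
ee_rot: [[-0.996, 0.086, -0.002], [0.086, 0.996, -0.001], [0.002, -0.001, -1.0]]
wrist_force: [-0.5, -2.4, 0.8]
gripper_width: 0.008
gripper_force: 0.8
```

arm_command(
  deltas=[
    [0, 0, 0, 0, 0.15, 0, 1],
    [0, 0, 0, 0, 0.3, 0, 1],
    [0, 0, 0, 0, 0.4, 0, 1],
    [0, 0, 0, 0, 0.5, 0, 1],
    [0, 0, 0, 0, 0.6, 0, 1],
  ],
)

```text
time_s: 13.3
tcp_pos: [0.4889, -0.1624, 0.0349]
ee_rot: [[-0.996, 0.086, -0.002], [0.086, 0.996, -0.001], [0.002, -0.001, -1.0]]
wrist_force: [0.0, -1.7, 1.0]
gripper_width: 0.008
gripper_force: 0.8
```

```bash
python3 go.py;  python3 - <<'E'
from f import *
c=cam("side"); cv2.imwrite("pics/s6.png",cv2.resize(c["pixels"][200:320,280:400],None,fx=5,fy=5,interpolation=cv2.INTER_CUBIC))
E
```

```text
t 13.3 guide pos mm [  -1.6971 -166.1917   34.8735] F guide [ 0.156  -1.7111  1.0126] w 0.00761533822168928
```

arm_command(
  deltas=[
    [0, 0, 0, 0, 0.1, 0, 1],
    [0, 0, 0, 0, 0.2, 0, 1],
    [0, 0, 0, 0, 0.3, 0, 1],
    [0, 0, 0, 0, 0.4, 0, 1],
    [0, 0, 0, 0, 0.5, 0, 1],
    [0, 0, 0, 0, 0.6, 0, 1],
    [0, 0, 0, 0, 0.7, 0, 1],
  ],
)

```text
time_s: 13.93
tcp_pos: [0.4895, -0.1554, 0.0348]
ee_rot: [[-0.996, 0.086, -0.002], [0.086, 0.996, -0.001], [0.002, -0.001, -1.0]]
wrist_force: [-0.5, -1.6, 1.5]
gripper_width: 0.006
gripper_force: 0.9
```

arm_command(
  deltas=[
    [0, 0, 0, 0, 0.1, 0, 1],
    [0, 0, 0, 0, 0.2, 0, 1],
    [0, 0, 0, 0, 0.3, 0, 1],
  ],
)

```text
time_s: 14.18
tcp_pos: [0.4897, -0.1524, 0.0348]
ee_rot: [[-0.996, 0.086, -0.002], [0.086, 0.996, -0.001], [0.002, -0.001, -1.0]]
wrist_force: [-0.3, -1.8, 1.6]
gripper_width: 0.0
gripper_force: 0.9
```

arm_command(
  deltas=[
    [0, 0, 0, 0, 0.1, 0, 1],
    [0, 0, 0, 0, 0.2, 0, 1],
  ],
)

```text
time_s: 14.35
tcp_pos: [0.4899, -0.1504, 0.0348]
ee_rot: [[-0.996, 0.086, -0.002], [0.086, 0.996, -0.001], [0.002, -0.001, -1.0]]
wrist_force: [-0.2, -1.6, 0.8]
gripper_width: 0.008
gripper_force: 0.9
```

arm_command(
  deltas=[
    [0, 0, 0, 0, 0.1, 0, 1],
    [0, 0, 0, 0, 0.15, 0, 1],
  ],
)

```text
time_s: 14.52
tcp_pos: [0.4901, -0.1489, 0.0348]
ee_rot: [[-0.996, 0.086, -0.002], [0.086, 0.996, -0.001], [0.002, -0.001, -1.0]]
wrist_force: [0.0, -2.1, 1.5]
gripper_width: 0.003
gripper_force: 0.9
```

arm_command(
  deltas=[
    [0, 0, 0, 0, 0.1, 0, 1],
    [0, 0, 0, 0, 0.15, 0, 1],
  ],
)

```text
time_s: 14.68
tcp_pos: [0.4902, -0.1474, 0.0348]
ee_rot: [[-0.996, 0.086, -0.002], [0.086, 0.996, -0.001], [0.002, -0.001, -1.0]]
wrist_force: [0.7, -1.9, 1.8]
gripper_width: 0.002
gripper_force: 0.9
```

arm_command(
  deltas=[
    [0, 0, 0, 0, 0.1, 0, 1],
    [0, 0, 0, 0, 0.15, 0, 1],
  ],
)

```text
time_s: 14.85
tcp_pos: [0.4903, -0.1459, 0.0348]
ee_rot: [[-0.996, 0.086, -0.002], [0.086, 0.996, -0.001], [0.002, -0.001, -1.0]]
wrist_force: [-0.6, -1.9, 0.6]
gripper_width: 0.006
gripper_force: 1.2
```

arm_command(
  deltas=[
    [0, 0, 0, 0, 0.1, 0, 1],
    [0, 0, 0, 0, 0.15, 0, 1],
  ],
)

```text
time_s: 15.02
tcp_pos: [0.4907, -0.1452, 0.0348]
ee_rot: [[-0.996, 0.086, -0.002], [0.086, 0.996, -0.002], [0.002, -0.002, -1.0]]
wrist_force: [0.8, -8.3, -1.0]
gripper_width: 0.007
gripper_force: 4.1
```

```bash
python3 go.py;  python3 - <<'E'
from f import *
c=cam("side"); cv2.imwrite("pics/s7.png",cv2.resize(c["pixels"][200:320,280:400],None,fx=5,fy=5,interpolation=cv2.INTER_CUBIC))
E
```

```text
t 15.0167 guide pos mm [  -1.4466 -148.8455   34.818 ] F guide [ 1.5635 -8.1733 -1.0179] w 0.00650980651064224
```

View pics/s7.png

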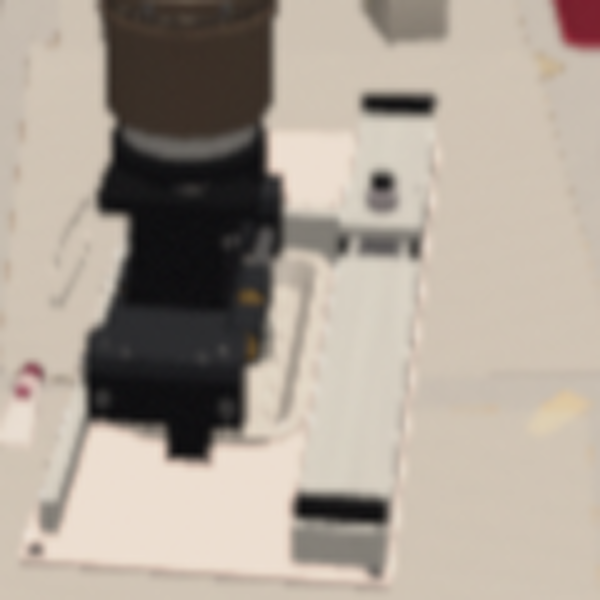

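The tray is against the stop: the force jumped to 8 N, below the 13 N needed to leave the notch, and the knob is unchanged at (382, 180). I'm backing off and rising clear.

arm_command(
  deltas=[
    [0, 0, 0, 0, -0.1, 0, 1],
    [0, 0, 0, 0, -0.2, 0, 1],
    [0, 0, 0, 0, -0.5, 0, 1],
    [0, 0, 0, 0, -1.5, 0, 1],
    [0, 0, 0, 0, -3.5, 0, 1],
    [0, 0, 0, 0, -4, -3, 1],
    [0, 0, 0, 0, -4, -7, 1],
    [0, 0, 0, 0, -4, -11, 1],
  ],
)

```text
time_s: 15.73
tcp_pos: [0.486, -0.1852, 0.1451]
ee_rot: [[-0.996, 0.087, -0.006], [0.087, 0.996, -0.0], [0.006, -0.001, -1.0]]
wrist_force: [1.6, -0.8, 0.3]
gripper_width: 0.006
gripper_force: 0.0
```

arm_command(
  deltas=[
    [0, 0, 0, 5, -4, -5, 1],
    [0, 0, 0, 7, -8, -6, 1],
    [0, 0, 0, 10, -12, -8, 1],
    [0, 0, 0, 10, -16, -8, 1],
    [0, 0, 0, 10, -20, -8, 1],
    [0, 0, 0, 10, -20, -8, 1],
    [0, 0, 0, 10, -20, -8, 1],
    [0, 0, 0, 10, -20, -8, 1],
  ],
)

```text
time_s: 16.4
tcp_pos: [0.3692, -0.3768, 0.225]
ee_rot: [[-0.996, 0.091, -0.002], [0.091, 0.996, -0.0], [0.002, -0.0, -1.0]]
wrist_force: [-0.1, -1.0, -0.0]
gripper_width: 0.007
gripper_force: 0.0
```

```bash
python3 go.py;  python3 - <<'E'
from f import *
c=cam("side"); cv2.imwrite("pics/s8.png",cv2.resize(c["pixels"][190:320,260:400],None,fx=4.5,fy=4.5,interpolation=cv2.INTER_CUBIC))
cv2.imwrite("pics/t8.png",cv2.resize(cam("top")["pixels"][185:290,235:395],None,fx=5,fy=5,interpolation=cv2.INTER_CUBIC))
E
```

```text
t 16.4 guide pos mm [-102.4302 -390.1077  224.9975] F guide [-0.0405 -1.0196 -0.0037] w 0.00692489189190164
```

View pics/s8.png

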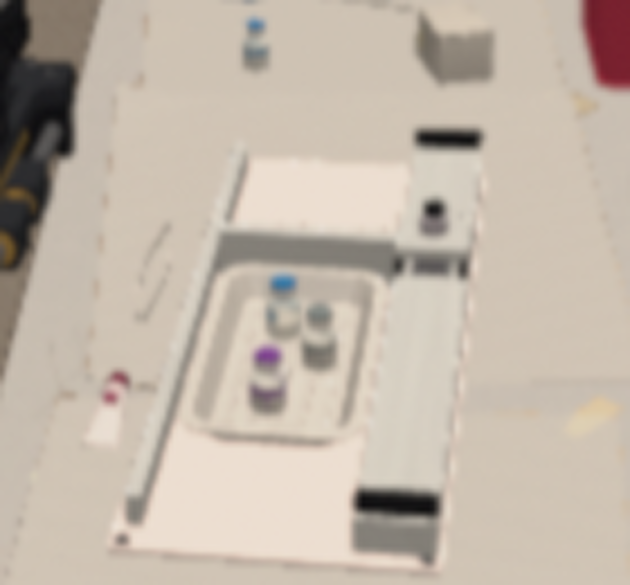

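The side view shows the tray's left rim against the stop plate (crop y≈262), all three vials standing, and the knob still at the notch (433, 207). The things round the guide look undisturbed. I'm handing in.

```bash
python3 -c "
from station import finish_job; print(finish_job())"
```

```text
the job is handed in; nothing more can be done
None
```

I've handed the job in: the stop is clicked into its notch and the tray is pushed up against it with all three vials standing. The camera can't show whether a gap of about a millimetre opened when I backed off.

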